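# Close and bolt the sanding machine's cover

### The arm

A 6-joint arm with a two-finger parallel gripper is mounted at the origin on the work surface. World frame = base frame: x ahead of the robot, y to its left, z up, the work surface at z = 0. Lengths are in m, angles in degrees, forces in N, time in s.
With the tool pointing down it reaches from about 0.35 to 0.85 m from the base axis. Payload 8.1 kg.
Tool frame: the origin (TCP) lies midway between the tips of the shut fingers; the grasp point (between the pads) lies 19 mm behind it; z points along the fingers, y is the line along which they close (so a half turn about z gives the same grasp; the last joint's range is limited). The gripper opens to 93 mm and grips with 3 to 60 N. Pads are 15 mm wide; open, the fingers measure 128 mm over their backs; the gripper's body (75 mm by 188 mm) begins 65 mm behind the grasp point.
Start: joints at [-72.101, 7.471, 85.268, -0, 87.261, -4.893], TCP at [0.232, -0.553, 0.219] pointing down, gripper open.
Joint ranges: [-169.43, 169.43], [-51.17, 129.36], [1.28, 143.12], [-76.62, 256.62], [0, 156.53], [-152.29, 152.29]. Speed limits (degrees/s): [136.94, 136.94, 159.86, 180, 180, 180].

### API

Orientations are given as [roll, pitch, yaw] about the fixed x, y, z axes, in that order (R = Rz(yaw) Ry(pitch) Rx(roll)).
In Python, from workcell import robot gives the robot as it stands.
- The arm moves only by the tool send_rows, never from a script. Its argument "rows" is a list of rows, each a list of 7 numbers: the shift along the tool's x, y, z in m, then the turn, a rotation vector about the tool's x, y, z in degrees, then the finger opening in m, from 0 to 0.093. In form: [[tx, ty, tz, wx, wy, wz, claw], ...]. A call has exactly 5 rows; each row is the pose to reach, as a shift and turn from the pose commanded when the call began, along the tool's axes at that moment; what a row does not reach only later rows make up. A row lasts 1/10 s, in which the tool goes at most 50 mm and 8.59 degrees, less where a joint would pass 70% of its speed; a pose out of reach is approached as far as the arm can. A call with a gripper value outside its range is refused whole. The fingers move at their own pace and stop on an object; "force" is the grip in N (left out, the last holds). Time passes only in rows, so rows that repeat a pose let the fingers close, or fill a call up. It gives the time, the measured TCP pose, the force, the opening and the grip force at its end, in the units of the state.
- robot.read_state(): the state, without advancing time (a new reading comes with each control period).
- robot.snapshot(name): name is "side" or "top" or "wrist"; returns the picture (480x640x3 uint8, red, green, blue); there is no depth.
- robot.camera_params(name): a dict with "intrinsics" (3x3 intrinsics, pixels), "extrinsics" (4x4, takes a point from world to camera coordinates); the wrist camera has in their place "hand_eye" (4x4, takes a point from camera to tool coordinates, whose origin is the TCP and whose axes are the flange's). Camera axes: x right, y down, z forward; pixel columns grow to the right and rows downward; lengths in m; the calibration is good to about 2 mm. The wrist camera is an equidistant fisheye: a pixel r from the principal point sees the ray r / f radians off the axis. A picture is of the moment at which its call begins: read the wrist's pose just before it. camera_params takes no time and is no camera call.
- robot.finish_job(): hands the job in; it is judged then, once.
The state is a dict: "clock": time; "joint_pos": joint angles; "joint_vel": joint speeds; "effort": joint torques, N m; "position": TCP position; "tool_rot": TCP orientation; "contact_force": force on the tool from outside, world axes, zero at the start; "moment": the same for the moment, N m; "opening": finger opening in m; "grip_force": force on a finger pad.
Only numpy, scipy, OpenCV 4.12 (cv2) and the standard library are available. Lean on these libraries where they do the work, as an engineer would, in place of code of your own. Each camera call takes 0.05 s, during which the arm holds its last target. There are 200 camera calls.

### The job

Close up the flat sanding machine: pull its red slide-bolt knob fully out, and take the wooden handle blank off the sanding disc and lay it flat in the wooden tray without dropping it. Then, with the blank gone and the bolt still out, lower the yellow-framed cover gently all the way down onto its rests without letting it fall, and last push the bolt fully home to lock it. Leave the mug, oil bottle, screwdriver and jar where they stand.

Things in the scene. Friction and masses are not known exactly. Their poses are not given: they have to be found in the camera images.
- machine: blue bench sanding machine, fixed; housing 200 (x) x 340 (y), deck at z = 75 mm. Origin: centre of its underside; x from its front to its hinge side, z up. 'MF' below is this frame, mm. Brown sanding disc, radius 70, top at z = 87, centred at MF (-5, 45). A steel bolt guide, 40 (x) x 22 (y), stands at MF (-30, -103) up to z = 117; a brass detent ball in its top rises to z = 122.
- cover (a joint): hinge angle of the cover, rad: 0 = down on its rests, pi/2 = upright, 1.9 = open stop. Clear pane in a yellow frame, 170 from hinge to front edge, 190 wide, frame 21 deep; about 0.45 kg. Closed, it reaches from the hinge to -x of the machine, top at z = 104. Hinge friction (0.15 N m) holds it only near upright, where it starts; below about 1.1 rad it falls if let go.
- cover_bar (a point): centre of the cover's dark handle bar: round, diameter 12, 100 long, parallel to the machine's y, on two arms 42 clear beyond the cover's front edge in its plane; 212 from the hinge line; at MF (-132, 45, 100) when closed. Can be pinched from above, fingers closing along the machine's x; it turns in the fingers. Axes turn with the cover: x from bar to hinge, y along the bar.
- cover_hinge (a point): centre of the hinge line (along the machine's y), MF (80, 45, 100). Axes turn with the cover, as those of cover_bar. A steel lip on the cover's -y side (MF x -50 to -10, y -70 to -50, z 87 to 95 when closed) passes the bolt's tip: with the bolt home and the cover up, the tip stops the cover 0.2 rad short. The blank, if left on the disc, also stops it.
- bolt (a joint): travel of the slide bolt, m: 0 = home (pushed in towards the cover), 0.030 = fully out. A spring detent holds it at both ends: it takes about 5 N to start it, and in the last 4 mm the detent pulls it on towards the end; between, friction (0.8 N) leaves it where it is.
- bolt_grip (a point): centre of the red bolt knob, a cylinder of diameter 26, length 22, axis along the machine's y; at MF (-30, -148, 105) when home. It slides level: out is to the machine's -y. Can be pinched from above, fingers closing along the machine's x. A rod of diameter 10 runs from it through the guide to its tip, 95 towards +y. Axes as the machine's.
- blank: loose pale wooden handle blank with two brass dots, 100 (x) x 28 (y) x 24 mm high, about 60 g, lying on the sanding disc. Origin: centre of its underside.
- tray: dark wooden tray, fixed, 200 (x) x 140 (y) x 30 mm high, walls and floor 5 thick, open on top. Origin: centre of its underside.
- mug: blue mug, 80 diameter, 95 high, handle at its +y; bystander. Origin: centre of its underside. The mug and the tray stand one on each side of the machine, either way round.
- oil: amber oil bottle, 56 diameter, 180 high, red cap; bystander standing on the bench in front of the machine. Origin: centre of its underside.
- driver: screwdriver with black handle, 150 long, lying on the bench in front of the machine; bystander. Origin: under its middle; x along it, handle to -x.
- jar: green glass jar with brass lid, 48 diameter, 60 high, standing on the machine's deck behind the bolt; bystander. Origin: centre of its underside.

How it is judged:
By the outcome, as a careful person would: the job done as asked, in the order asked, and still so for the second after the job is handed in, with the robot touching nothing.
It also fails if it takes over 72 s, if anything falls off the work surface, if the arm or the gripper's body presses on something with over 40 N, if the wrist force passes 120 N, or if a joint passes its speed limit or range.

## Working session

There is one attempt and no reset: what is moved stays moved. The work goes in short steps, Python scripts to look and compute and a tool call to move; the robot and the scene stay as the last step left them, time stands still between calls to the robot, and variables do not carry over. Pictures are saved under pics/ and viewed, at most 13 in all, crops included, and the job is handed in when it is done.

Besides the shell and the picture viewer there is one more tool, called after ">>>" by a JSON object that holds its "fn" and its "kwargs". send_rows: Moves the arm, as the interface text tells. Its arguments: {"type":"object","properties":{"rows":{"type":"array","items":{"type":"array","items":{"type":"number"}}},"force":{"type":"number"}},"required":["rows"]}

```bash
mkdir -p pics; ls; cat > h.py <<'E'
import numpy as np, cv2
from scipy.spatial.transform import Rotation as R
from workcell import robot
def save(name,fn):
    im=robot.snapshot(name); cv2.imwrite('pics/'+fn,im[:,:,::-1]); return im
def ray(cam,u,v):
    p=robot.camera_params(cam);K=np.array(p['intrinsics']);E=np.array(p['extrinsics'])
    d=np.linalg.inv(K)@[u,v,1];Rm=E[:3,:3]
    return -Rm.T@E[:3,3], Rm.T@d
def plane(cam,u,v,z):
    c,d=ray(cam,u,v); return c+d*(z-c[2])/d[2]
def proj(cam,P):
    p=robot.camera_params(cam);K=np.array(p['intrinsics']);E=np.array(p['extrinsics'])
    q=E[:3,:3]@np.array(P)+E[:3,3];q=K@q;return q[:2]/q[2]
E
python3 - <<'E'
from h import *
a=save('top','top0.png');b=save('side','side0.png')
for n in('top','side'):
    p=robot.camera_params(n);print(n,np.round(p['intrinsics'],1).tolist(),np.round(p['extrinsics'],3).tolist())
p=robot.camera_params('wrist');print(p)
print(robot.read_state())
E
```

```text
pics
top [[458.4, 0.0, 318.7], [0.0, 458.4, 236.3], [0.0, 0.0, 1.0]] [[-0.014, -1.0, 0.002, 0.001], [-0.998, 0.014, -0.063, 0.545], [0.063, -0.003, -0.998, 0.968], [0.0, 0.0, 0.0, 1.0]]
side [[502.7, 0.0, 321.6], [0.0, 502.7, 234.0], [0.0, 0.0, 1.0]] [[-0.919, -0.395, 0.006, 0.497], [-0.25, 0.57, -0.782, 0.225], [0.306, -0.72, -0.623, 0.975], [0.0, 0.0, 0.0, 1.0]]
{'intrinsics': array([[371.64829954,   0.        , 318.09183984],
       [  0.        , 371.64829954, 239.70664761],
       [  0.        ,   0.        ,   1.        ]]), 'hand_eye': array([[ 3.27794384e-04, -9.67236645e-01, -2.53876278e-01,
         7.10802992e-02],
       [ 9.99999468e-01,  6.88379150e-05,  1.02889351e-03,
        -3.69889333e-04],
       [-9.77707196e-04, -2.53876480e-01,  9.67236154e-01,
        -1.65718516e-01],
       [ 0.00000000e+00,  0.00000000e+00,  0.00000000e+00,
         1.00000000e+00]])}
{'clock': 0.1, 'joint_pos': array([-7.21001426e+01,  7.51008088e+00,  8.53221027e+01, -2.81594589e-04,
        8.72622106e+01, -4.89415732e+00]), 'joint_vel': array([-0.07936849,  0.04863875, -0.23459267,  0.04511487, -0.04836557,
        0.03451987]), 'effort': array([ 8.83487846e-04, -5.61344612e+01, -4.93094051e+01,  7.70314783e-02,
        2.92138313e-02, -2.02550467e-05]), 'position': array([ 0.23230263, -0.55265191,  0.21770863]), 'tool_rot': array([-1.79905926e+02, -7.77303406e-03,  2.27940221e+01]), 'contact_force': array([-0.36875434, -0.26377913, -0.10709032]), 'moment': array([-0.00927488,  0.00542394, -0.03020238]), 'grip_force': 0.0, 'opening': 0.09306942236214176}
```

View pics/top0.png

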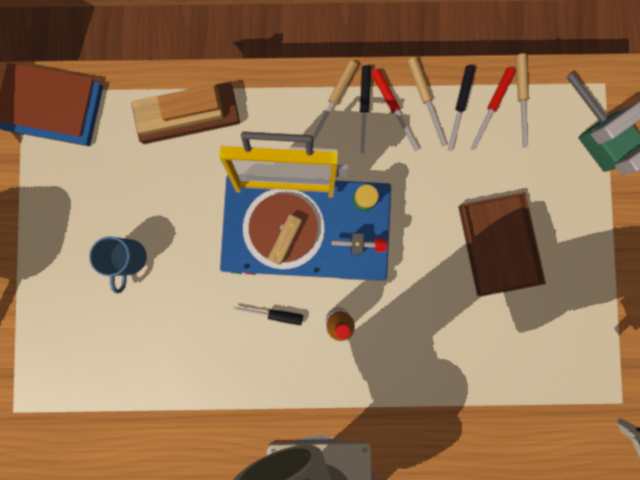

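View pics/side0.png

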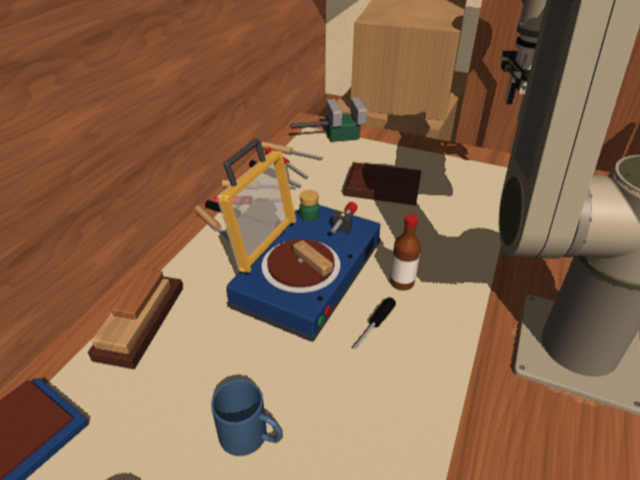

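```bash
cat > loc.py <<'E'
from h import *
im=cv2.imread('pics/top0.png');hsv=cv2.cvtColor(im,cv2.COLOR_BGR2HSV)
def blob(lo,hi,box,src=hsv):
    m=cv2.inRange(src,np.array(lo),np.array(hi));k=np.zeros_like(m);x0,y0,x1,y1=box;k[y0:y1,x0:x1]=m[y0:y1,x0:x1]
    k=cv2.morphologyEx(k,cv2.MORPH_OPEN,np.ones((2,2)))
    c,_=cv2.findContours(k,cv2.RETR_EXTERNAL,cv2.CHAIN_APPROX_NONE);c=max(c,key=cv2.contourArea);return c
if __name__=='__main__':
    print('cam',ray('top',0,0)[0])
    # blue deck
    c=blob([100,120,60],[125,255,255],(205,165,405,290));print('blue',cv2.contourArea(c),cv2.boxPoints(cv2.minAreaRect(c)).round(1).tolist())
    # white ring
    c=blob([0,0,150],[179,70,255],(235,180,332,275));c=cv2.convexHull(c);e=cv2.fitEllipse(c);print('ring',e,plane('top',*e[0],.08))
    c=blob([0,180,90],[6,255,255],(370,235,392,255));r=cv2.minAreaRect(c);print('knob',r,plane('top',*r[0],.112))
    c=blob([10,60,140],[28,200,255],(262,205,312,268));r=cv2.minAreaRect(c);print('blank',r);
    for p in cv2.boxPoints(r):print(plane('top',*p,.111).round(4))
    c=blob([0,50,20],[15,255,110],(450,185,550,300));r=cv2.minAreaRect(c);print('tray',r)
    for p in cv2.boxPoints(r):print(plane('top',*p,.03).round(4))
    big=cv2.resize(im[120:350,200:410],None,fx=3.4,fy=3.4*600/782/1,interpolation=cv2.INTER_CUBIC) if 0 else cv2.resize(im[125:350,205:405],None,fx=2.6,fy=2.6,interpolation=cv2.INTER_CUBIC)
    cv2.imwrite('pics/crop.png',big)
E
python3 loc.py
```

```text
cam [ 0.48303399 -0.0038565   0.99995592]
blue 7279.5 [[221.60000610351562, 272.1000061035156], [226.60000610351562, 176.10000610351562], [391.6000061035156, 184.8000030517578], [386.6000061035156, 280.70001220703125]]
ring ((284.1465759277344, 229.2128143310547), (81.38900756835938, 82.22975158691406), 78.58867645263672) [0.5563661  0.06312252 0.08      ]
knob ((381.0, 245.5), (9.0, 10.0), 90.0) [ 0.51956902 -0.12666772  0.112     ]
blank ((284.58294677734375, 240.05845642089844), (14.315914154052734, 49.78868103027344), 25.70995330810547)
[0.4957 0.094  0.111 ]
[0.5825 0.0513 0.111 ]
[0.57   0.0263 0.111 ]
[0.4834 0.0691 0.111 ]
tray ((502.260498046875, 245.33364868164062), (96.25518798828125, 70.21469116210938), 77.6609115600586)
[ 0.6053 -0.3033  0.03  ]
[ 0.6355 -0.4508  0.03  ]
[ 0.4351 -0.4858  0.03  ]
[ 0.4058 -0.34    0.03  ]
```

View pics/crop.png

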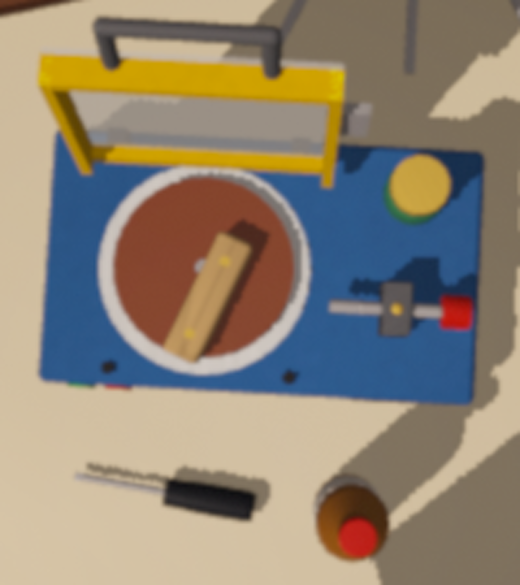

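```bash
cat >> h.py <<'E'
YAW=-3.7; O=np.array([.5585,.0179,0.])
def mf(x,y,z): return O+R.from_euler('z',YAW,degrees=True).apply(np.array([x,y,z])/1000)
def to(p,psi,s=None):
    s=s or robot.read_state()
    A=R.from_euler('xyz',s['tool_rot'],degrees=True);B=R.from_euler('xyz',[180,0,psi],degrees=True)
    print('d',A.inv().apply(np.array(p)-s['position']).round(4),'w',(A.inv()*B).as_rotvec(degrees=True).round(2))
E
python3 - <<'E'
from h import *
from loc import blob,hsv,im
g=blob([0,0,30],[179,90,110],(230,125,325,165));g=g.reshape(-1,2)
print('bar px bbox',g.min(0),g.max(0))
for q in (1.3,1.4,1.5,1.57,1.65,1.75):
    b=lambda y:mf(80-212*np.cos(q),45+y,100+212*np.sin(q))
    print(q,proj('top',b(50)).round(1),proj('top',b(-50)).round(1),proj('side',b(50)).round(1),proj('side',b(-50)).round(1))
for n,u,v,z in (('oilcap',342,331,.18),('jar',366.5,196,.135),('mug',112,255,.095)):
    w=plane('top',u,v,z);print(n,w.round(3),R.from_euler('z',-YAW,degrees=True).apply(w-O).round(3))
for P in(mf(-100,-170,75),mf(100,-170,75),mf(100,170,75),mf(-100,170,75),mf(-30,-103,122),mf(-30,-148,105),mf(-5,45,87)):print(proj('top',P).round(1),proj('side',P).round(1))
to([.519,-.128,.15],86.3)
E
```

```text
bar px bbox [243 126] [323 154]
1.3 [241.7 197.6] [307.1 200.9] [273.1 179. ] [300.5 154. ]
1.4 [242.  183.6] [307.7 187. ] [263.  173.9] [291.  149.3]
1.5 [242.6 169.6] [308.4 173. ] [252.8 169.8] [281.4 145.6]
1.57 [243.1 159.9] [308.9 163.3] [245.8 167.5] [274.8 143.7]
1.65 [243.9 149.1] [309.5 152.4] [238.  165.6] [267.3 142. ]
1.75 [245. 136.] [310.2 139.3] [228.5 164.1] [258.2 140.9]
oilcap [ 0.366 -0.045  0.18 ] [-0.188 -0.075  0.18 ]
jar [ 0.613 -0.098  0.135] [ 0.062 -0.112  0.135]
mug [0.509 0.402 0.095] [-0.074  0.38   0.095]
[388.5 281.9] [383.1 221.7]
[392.6 183.4] [307.4 199.2]
[225.9 175. ] [226.8 285.2]
[219.6 273.3] [315.7 319.9]
[358.9 244.4] [344.4 212.2]
[381.1 245.9] [352.4 208. ]
[283.9 228.9] [302.9 259.8]
d [ 0.4288 -0.2803  0.0682] w [-8.000e-02 -6.000e-02 -6.351e+01]
```

>>> {"fn": "send_rows", "kwargs": {"rows": [[0.04, -0.027, 0, 0, 0, 0, 0.05], [0.08, -0.054, 0, 0, 0, 0, 0.05], [0.12, -0.081, 0, 0, 0, 0, 0.05], [0.16, -0.108, 0, 0, 0, 0, 0.05], [0.2, -0.135, 0, 0, 0, 0, 0.05]], "force": 30}}

```text
clock: 0.6
position: [0.365, -0.3493, 0.2182]
tool_rot: [-180.0, 0.0, 22.8]
contact_force: [2.0, -0.4, 0.7]
opening: 0.0576
grip_force: 0.0
```

>>> {"fn": "send_rows", "kwargs": {"rows": [[0.04, -0.026, 0.01, 0, 0, -8.5, 0.05], [0.08, -0.052, 0.02, 0, 0, -17, 0.05], [0.12, -0.078, 0.02, 0, 0, -25.5, 0.05], [0.16, -0.104, 0.02, 0, 0, -34, 0.05], [0.2, -0.13, 0.02, 0, 0, -42.5, 0.05]]}}

```text
clock: 1.1
position: [0.4991, -0.1519, 0.1983]
tool_rot: [-180.0, 0.0, 65.6]
contact_force: [0.9, 0.0, 0.2]
opening: 0.0505
grip_force: 0.0
```

```bash
python3 - <<'E'
from h import *
s=robot.read_state();print(s['clock'],s['position'],s['tool_rot'],s['joint_pos'].round(1))
to([.519,-.128,.15],86.3)
E
```

```text
1.1 [ 0.49907561 -0.1519315   0.19827015] [-1.79974583e+02  6.01706938e-03  6.56438349e+01] [-22.6  -4.1  99.2  -0.   84.9   1.8]
d [0.03   0.0083 0.0483] w [ -0.03   0.   -20.66]
```

>>> {"fn": "send_rows", "kwargs": {"rows": [[0.01, 0.003, 0.01, 0, 0, -7, 0.05], [0.02, 0.006, 0.02, 0, 0, -14, 0.05], [0.03, 0.0083, 0.03, 0, 0, -20.7, 0.05], [0.03, 0.0083, 0.04, 0, 0, -20.7, 0.05], [0.03, 0.0083, 0.04, 0, 0, -20.7, 0.05]]}}

```text
clock: 1.6
position: [0.5173, -0.1297, 0.1565]
tool_rot: [-179.8, -0.0, 85.8]
contact_force: [-0.5, 0.0, 1.0]
opening: 0.0504
grip_force: 0.0
```

```bash
cat >> h.py <<'E'
def wproj(P,s):
    p=robot.camera_params('wrist');H=np.array(p['hand_eye']);K=np.array(p['intrinsics'])
    A=R.from_euler('xyz',s['tool_rot'],degrees=True)
    t=A.inv().apply(np.array(P)-s['position']);c=H[:3,:3].T@(t-H[:3,3])
    th=np.arctan2(np.hypot(c[0],c[1]),c[2]);r=K[0,0]*th;n=np.hypot(c[0],c[1])
    return np.array([K[0,2]+r*c[0]/n,K[1,2]+r*c[1]/n])
def wplane(u,v,z,s):
    p=robot.camera_params('wrist');H=np.array(p['hand_eye']);K=np.array(p['intrinsics'])
    x,y=u-K[0,2],v-K[1,2];r=np.hypot(x,y);th=r/K[0,0]
    d=np.array([np.sin(th)*x/r,np.sin(th)*y/r,np.cos(th)])
    A=R.from_euler('xyz',s['tool_rot'],degrees=True)
    c=A.apply(H[:3,3])+s['position'];d=A.apply(H[:3,:3]@d);return c+d*(z-c[2])/d[2]
E
python3 - <<'E'
from h import *
s=robot.read_state();print(s['clock'],s['position'],s['tool_rot'])
im=save('wrist','w1.png')
print('pred knob',wproj(mf(-30,-148,105),s),'guide ball',wproj(mf(-30,-103,122),s),'disc',wproj(mf(-5,45,87),s))
hs=cv2.cvtColor(im,cv2.COLOR_RGB2HSV);m=cv2.inRange(hs,np.array([0,180,70]),np.array([6,255,255]))
n,l,st,c=cv2.connectedComponentsWithStats(m)
for i in range(1,n):
    if st[i,4]>150: print(st[i],c[i],wplane(*c[i],.11,s))
E
```

```text
1.6 [ 0.51727064 -0.12971917  0.1564778 ] [-1.79798044e+02 -4.37409652e-02  8.58231688e+01]
pred knob [319.66471426 258.21351602] guide ball [319.09538174 188.16904902] disc [355.54252511 -35.7264019 ]
[   0  136   40   52 1777] [ 17.8002251  160.70512099] [ 0.30459191 -0.03960189  0.11      ]
[594 213  46  51 948] [618.82805907 239.28902954] [ 0.7475937  -0.13085588  0.11      ]
[ 304  234   41   43 1558] [324.3465982  255.40821566] [ 0.52203752 -0.12472527  0.11      ]
```

View pics/w1.png

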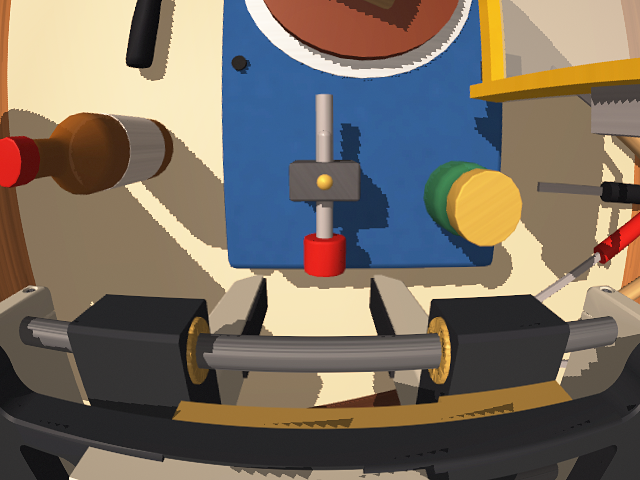

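```bash
sed -i 's/^YAW=.*/YAW=-3.7; O=np.array([.560,.0205,0.])/' h.py; python3 - <<'E'
from h import *
s=robot.read_state();print(s['clock'],s['position'],s['tool_rot'])
print(wplane(324.5,181.5,.121,s)-mf(-30,-103,121), mf(-30,-148,105))
to([.521,-.126,.086],86.3)
E
```

```text
1.65 [ 0.51766063 -0.13016464  0.15756286] [-1.79871877e+02 -2.18228660e-02  8.58038184e+01]
[0.00213563 0.00014517 0.        ] [ 0.52051175 -0.12525554  0.105     ]
d [0.0044 0.0032 0.0716] w [-0.13 -0.02 -0.5 ]
```

>>> {"fn": "send_rows", "kwargs": {"rows": [[0.0044, 0.0035, 0.014, 0, 0, -0.5, 0.05], [0.0044, 0.0035, 0.028, 0, 0, -0.5, 0.05], [0.0044, 0.0035, 0.042, 0, 0, -0.5, 0.05], [0.0044, 0.0035, 0.056, 0, 0, -0.5, 0.05], [0.0044, 0.0035, 0.0715, 0, 0, -0.5, 0.05]]}}

```text
clock: 2.15
position: [0.5221, -0.126, 0.0857]
tool_rot: [-180.0, -0.0, 86.5]
contact_force: [0.3, 0.1, -0.5]
opening: 0.0501
grip_force: 0.0
```

>>> {"fn": "send_rows", "kwargs": {"rows": [[0, 0, 0, 0, 0, 0, 0.05], [0, 0, 0, 0, 0, 0, 0.015], [0, 0, 0, 0, 0, 0, 0.015], [0, 0, 0, 0, 0, 0, 0.015], [0, 0, 0, 0, 0, 0, 0.015]], "force": 30}}

```text
clock: 2.65
position: [0.5212, -0.1261, 0.0879]
tool_rot: [-179.8, 0.0, 86.5]
contact_force: [-10.1, 1.4, 6.2]
opening: 0.0253
grip_force: 30.0
```

```bash
python3 - <<'E'
from h import *
s=robot.read_state();print(s)
E
```

```text
{'clock': 2.65, 'joint_pos': array([-1.90345177e+01,  3.69492500e+00,  1.03350139e+02, -6.63398512e-02,
        7.31092574e+01, -1.55108672e+01]), 'joint_vel': array([ 0.01422439,  0.0567679 ,  0.0993842 ,  0.29149436, -0.26803141,
        0.0695369 ]), 'effort': array([ 5.84522411e-01, -4.53256309e+01, -4.57327759e+01,  9.12397262e-01,
       -3.37057628e+00, -3.86166363e-02]), 'position': array([ 0.52117951, -0.12608873,  0.08786849]), 'tool_rot': array([-1.79834327e+02,  1.98442801e-02,  8.64957386e+01]), 'contact_force': array([-10.12596067,   1.39128811,   6.19989681]), 'moment': array([ 0.05490038,  1.79907832, -0.02783941]), 'grip_force': 30.003884732723236, 'opening': 0.025348083817614307}
```

>>> {"fn": "send_rows", "kwargs": {"rows": [[-0.004, -0.001, 0, 0, 0, 0, 0.015], [-0.01, -0.001, 0, 0, 0, 0, 0.015], [-0.017, -0.001, 0, 0, 0, 0, 0.015], [-0.024, -0.001, 0, 0, 0, 0, 0.015], [-0.031, -0.001, 0, 0, 0, 0, 0.015]]}}

```text
clock: 3.15
position: [0.5191, -0.1562, 0.0879]
tool_rot: [-179.9, -0.1, 86.5]
contact_force: [-4.9, 3.0, 5.2]
opening: 0.0251
grip_force: 30.0
```

>>> {"fn": "send_rows", "kwargs": {"rows": [[-0.001, 0, 0, 0, 0, 0, 0.015], [-0.001, 0, 0, 0, 0, 0, 0.015], [-0.001, 0, 0, 0, 0, 0, 0.015], [-0.001, 0, 0, 0, 0, 0, 0.015], [-0.001, 0, 0, 0, 0, 0, 0.015]]}}

```text
clock: 3.65
position: [0.5191, -0.1561, 0.0879]
tool_rot: [-179.9, -0.1, 86.5]
contact_force: [-5.7, 7.5, 6.9]
opening: 0.0254
grip_force: 30.0
```

>>> {"fn": "send_rows", "kwargs": {"rows": [[0, 0, 0, 0, 0, 0, 0.05], [0, 0, 0, 0, 0, 0, 0.05], [0, 0, -0.03, 0, 0, 0, 0.05], [0, 0, -0.06, 0, 0, 0, 0.05], [0, 0, -0.09, 0, 0, 0, 0.05]]}}

```text
clock: 4.15
position: [0.5195, -0.1581, 0.1783]
tool_rot: [180.0, 0.0, 86.5]
contact_force: [0.0, 0.2, -0.1]
opening: 0.0498
grip_force: 0.0
```

>>> {"fn": "send_rows", "kwargs": {"rows": [[0.03, -0.003, -0.01, 0, 0, -8.5, 0.05], [0.07, -0.003, -0.02, 0, 0, -17, 0.05], [0.12, -0.003, -0.02, 0, 0, -25.5, 0.05], [0.17, -0.003, -0.02, 0, 0, -34, 0.05], [0.215, -0.003, -0.02, 0, 0, -42.5, 0.05]]}}

```text
clock: 4.65
position: [0.53, 0.0588, 0.1979]
tool_rot: [179.9, 0.1, 129.3]
contact_force: [0.6, -0.4, 0.5]
opening: 0.05
grip_force: 0.0
```

>>> {"fn": "send_rows", "kwargs": {"rows": [[0, 0, 0, 0, 0, -8.5, 0.05], [0, 0, 0, 0, 0, -17, 0.05], [0, 0, 0, 0, 0, -24.8, 0.05], [0, 0, 0, 0, 0, -24.8, 0.05], [0, 0, 0, 0, 0, -24.8, 0.05]]}}

```text
clock: 5.15
position: [0.5299, 0.0568, 0.1974]
tool_rot: [180.0, 0.0, 153.5]
contact_force: [0.6, 0.4, -0.3]
opening: 0.0498
grip_force: 0.0
```

```bash
python3 - <<'E'
from h import *
s=robot.read_state();print(s['clock'],s['position'],s['tool_rot'])
im=save('wrist','w2.png')
hs=cv2.cvtColor(im,cv2.COLOR_RGB2HSV)
m=cv2.inRange(hs,np.array([10,40,120]),np.array([28,190,255]))
m=cv2.morphologyEx(m,cv2.MORPH_OPEN,np.ones((5,5)))
n,l,st,c=cv2.connectedComponentsWithStats(m)
for i in range(1,n):
    if st[i,4]>800: print(st[i],c[i],wplane(*c[i],.111,s))
print('disc pred',wproj(mf(-5,45,87),s),'knob out pred',wproj(mf(-30,-178,105),s))
t=robot.snapshot('top');hs=cv2.cvtColor(t,cv2.COLOR_RGB2HSV)
E
```

```text
5.15 [0.52985975 0.05678024 0.19735831] [1.79989820e+02 3.07533692e-02 1.53539969e+02]
[     0      0    640    343 119778] [316.28872581 131.26012289] [0.45949055 0.09136609 0.111     ]
[ 307  175   40  136 5185] [326.20540019 241.57762777] [0.53094631 0.06354144 0.111     ]
[ 209  275   53   60 1863] [234.54857756 306.62372517] [ 0.54597707 -0.02105054  0.111     ]
[ 375  275   53   56 1712] [401.30432243 304.31600467] [0.60040518 0.09288741 0.111     ]
[  178   371   392    58 10568] [371.48126419 405.10616957] [0.68047178 0.03448736 0.111     ]
[  71  447  204   33 3696] [151.72754329 468.5900974 ] [ 0.67903437 -0.22111536  0.111     ]
disc pred [343.24910267 262.23527308] knob out pred [101.08439291 332.01735424]
```

View pics/w2.png

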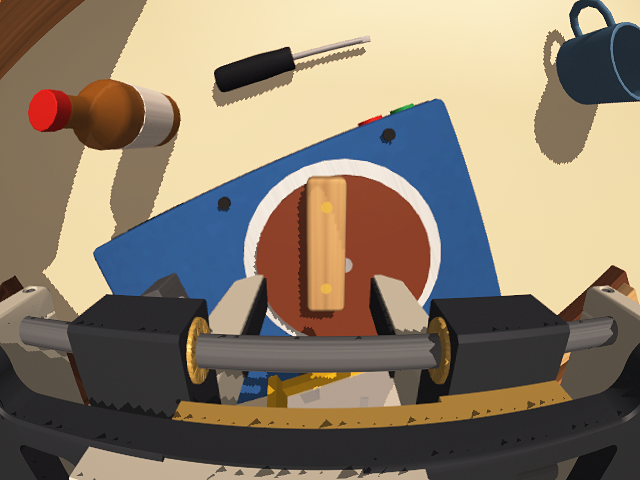

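```bash
python3 - <<'E'
from h import *
s=robot.read_state();print(s['clock'],s['position'],s['tool_rot'])
a=wplane(326.5,208,.111,s);b=wplane(326,289,.111,s);print(a,b,np.linalg.norm(a-b),(a+b)/2,np.degrees(np.arctan2(*(a-b)[[1,0]])))
m=(a+b)/2; m[2]=.081
to(m,153.5)
E
```

```text
5.25 [0.52978437 0.0567157  0.19725364] [1.79993769e+02 1.66033023e-02 1.53583518e+02]
[0.50945859 0.07418705 0.111     ] [0.56299687 0.0476131  0.111     ] 0.05977057591184415 [0.53622773 0.06090008 0.111     ] 153.6023058508031
d [-0.0039  0.0066  0.1163] w [0.01 0.02 0.08]
```

>>> {"fn": "send_rows", "kwargs": {"rows": [[-0.002, 0.0066, 0.02, 0, 0, 0, 0.05], [-0.002, 0.0066, 0.045, 0, 0, 0, 0.05], [-0.002, 0.0066, 0.07, 0, 0, 0, 0.05], [-0.002, 0.0066, 0.09, 0, 0, 0, 0.05], [-0.002, 0.0066, 0.107, 0, 0, 0, 0.05]]}}

```text
clock: 5.75
position: [0.5339, 0.0618, 0.0888]
tool_rot: [-180.0, -0.0, 153.6]
contact_force: [0.8, -0.3, -0.5]
opening: 0.0499
grip_force: 0.0
```

>>> {"fn": "send_rows", "kwargs": {"rows": [[0, 0, 0, 0, 0, 0, 0.05], [0, 0, 0, 0, 0, 0, 0.02], [0, 0, 0, 0, 0, 0, 0.02], [0, 0, 0, 0, 0, 0, 0.02], [0, 0, 0, 0, 0, 0, 0.02]], "force": 20}}

```text
clock: 6.25
position: [0.5346, 0.0619, 0.0906]
tool_rot: [180.0, 0.0, 153.8]
contact_force: [0.3, -0.8, 0.4]
opening: 0.0278
grip_force: 20.0
```

>>> {"fn": "send_rows", "kwargs": {"rows": [[0, 0, -0.01, 0, 0, 0, 0.02], [0, 0, -0.025, 0, 0, 0, 0.02], [0, 0, -0.045, 0, 0, 0, 0.02], [0, 0, -0.065, 0, 0, 0, 0.02], [0, 0, -0.085, 0, 0, 0, 0.02]]}}

```text
clock: 6.75
position: [0.5347, 0.062, 0.1776]
tool_rot: [180.0, 0.1, 153.8]
contact_force: [0.1, -0.4, -0.6]
opening: 0.0281
grip_force: 20.0
```

>>> {"fn": "send_rows", "kwargs": {"rows": [[-0.008, -0.018, -0.005, 0, 0, 0, 0.02], [-0.021, -0.046, -0.005, 0, 0, 0, 0.02], [-0.035, -0.078, -0.005, 0, 0, 0, 0.02], [-0.049, -0.109, -0.005, 0, 0, 0, 0.02], [-0.063, -0.14, -0.005, 0, 0, 0, 0.02]]}}

```text
clock: 7.25
position: [0.5293, -0.0927, 0.182]
tool_rot: [180.0, 0.1, 153.8]
contact_force: [1.4, 1.2, -0.6]
opening: 0.0277
grip_force: 20.0
```

>>> {"fn": "send_rows", "kwargs": {"rows": [[-0.013, -0.028, 0, 0, 0, 0, 0.02], [-0.026, -0.056, 0, 0, 0, 0, 0.02], [-0.039, -0.084, 0, 0, 0, 0, 0.02], [-0.051, -0.112, 0, 0, 0, 0, 0.02], [-0.063, -0.14, 0, 0, 0, 0, 0.02]]}}

```text
clock: 7.75
position: [0.5239, -0.2464, 0.1819]
tool_rot: [-180.0, 0.1, 153.8]
contact_force: [0.2, -0.5, -0.5]
opening: 0.0278
grip_force: 20.0
```

>>> {"fn": "send_rows", "kwargs": {"rows": [[-0.014, -0.031, 0, 0, 0, 0, 0.02], [-0.028, -0.062, 0, 0, 0, 0, 0.02], [-0.042, -0.093, 0, 0, 0, 0, 0.02], [-0.055, -0.122, 0, 0, 0, 0, 0.02], [-0.063, -0.14, 0, 0, 0, 0, 0.02]]}}

```text
clock: 8.25
position: [0.5182, -0.4009, 0.1818]
tool_rot: [-179.9, 0.1, 153.7]
contact_force: [0.5, 0.5, -0.6]
opening: 0.0278
grip_force: 20.0
```

```bash
python3 - <<'E'
from h import *
s=robot.read_state();print(s['clock'],s['position'],s['tool_rot'],s['opening'],s['grip_force'])
im=save('wrist','w3.png')
to([.519,-.399,.0085],153.8)
E
```

```text
8.25 [ 0.51816147 -0.40089797  0.18179229] [-1.79948807e+02  8.76341323e-02  1.53710215e+02] 0.027788689388133225 19.999854862689972
d [0.0008 0.0046 0.1731] w [-0.11  0.11 -0.17]
```

View pics/w3.png

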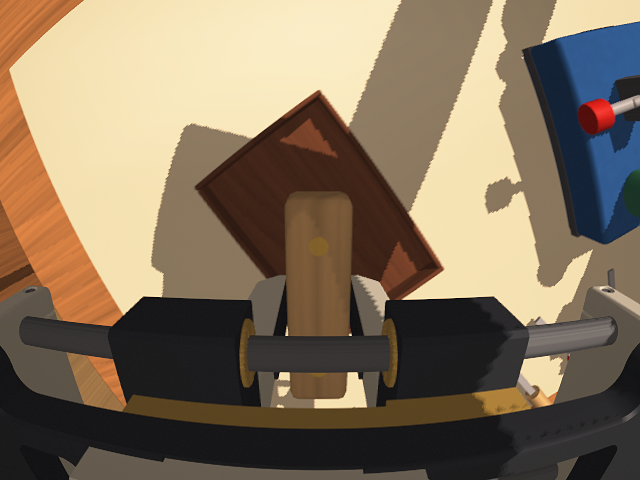

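```bash
python3 - <<'E'
from h import *
s=robot.read_state()
P=[wplane(u,v,.03,s) for u,v in((320,91),(196,187),(441,268))]
for p in P:print(p)
print(np.linalg.norm(P[0]-P[1]),np.linalg.norm(P[0]-P[2]),(P[1]+P[2])/2)
E
```

```text
[ 0.41530938 -0.35009527  0.03      ]
[ 0.43879178 -0.48460682  0.03      ]
[ 0.6058957  -0.31776961  0.03      ]
0.1365458958776072 0.19330829152871987 [ 0.52234374 -0.40118822  0.03      ]
```

>>> {"fn": "send_rows", "kwargs": {"rows": [[-0.002, 0.0, 0.02, 0, 0, 0, 0.02], [-0.002, 0.0, 0.05, 0, 0, 0, 0.02], [-0.002, 0.0, 0.085, 0, 0, 0, 0.02], [-0.002, 0.0, 0.115, 0, 0, 0, 0.02], [-0.002, 0.0, 0.135, 0, 0, 0, 0.02]]}}

```text
clock: 8.8
position: [0.5196, -0.3982, 0.0436]
tool_rot: [180.0, -0.1, 153.8]
contact_force: [0.1, 0.2, -1.0]
opening: 0.0279
grip_force: 20.0
```

>>> {"fn": "send_rows", "kwargs": {"rows": [[0, 0.0, 0.01, 0, 0, 0, 0.02], [0, 0.0, 0.02, 0, 0, 0, 0.02], [0, 0.0, 0.028, 0, 0, 0, 0.02], [0, 0.0, 0.034, 0, 0, 0, 0.02], [0, 0.0, 0.036, 0, 0, 0, 0.02]]}}

```text
clock: 9.3
position: [0.5204, -0.3993, 0.0091]
tool_rot: [-180.0, 0.0, 153.8]
contact_force: [-0.5, 0.2, -1.1]
opening: 0.0277
grip_force: 20.0
```

>>> {"fn": "send_rows", "kwargs": {"rows": [[0, 0.0, 0, 0, 0, 0, 0.02], [0, 0.0, 0.0005, 0, 0, 0, 0.02], [0, 0.0, 0.001, 0, 0, 0, 0.02], [0, 0.0, 0.0015, 0, 0, 0, 0.02], [0, 0.0, 0.002, 0, 0, 0, 0.02]]}}

```text
clock: 9.8
position: [0.5206, -0.3995, 0.0086]
tool_rot: [-180.0, 0.0, 153.8]
contact_force: [-3.9, 3.9, 11.5]
opening: 0.0279
grip_force: 20.0
```

>>> {"fn": "send_rows", "kwargs": {"rows": [[0, 0, -0.001, 0, 0, 0, 0.02], [0, 0, -0.001, 0, 0, 0, 0.05], [0, 0, -0.001, 0, 0, 0, 0.05], [0, 0, -0.001, 0, 0, 0, 0.05], [0, 0, -0.001, 0, 0, 0, 0.05]]}}

```text
clock: 10.3
position: [0.5202, -0.3991, 0.008]
tool_rot: [180.0, -0.0, 153.8]
contact_force: [0.9, -0.3, 0.5]
opening: 0.0493
grip_force: 0.0
```

>>> {"fn": "send_rows", "kwargs": {"rows": [[0, 0, -0.015, 0, 0, 0, 0.05], [0, 0, -0.05, 0, 0, 0, 0.05], [0, 0, -0.1, 0, 0, 0, 0.05], [0, 0, -0.15, 0, 0, 0, 0.05], [0, 0, -0.19, 0, 0, 0, 0.05]]}}

```text
clock: 10.8
position: [0.5208, -0.3997, 0.2031]
tool_rot: [-179.9, 0.2, 153.8]
contact_force: [1.0, -1.3, 0.9]
opening: 0.0497
grip_force: 0.0
```

```bash
python3 - <<'E'
from h import *
s=robot.read_state();print(s['clock'],s['position'],s['tool_rot'],s['opening'],s['joint_pos'])
im=save('top','top4.png');cv2.imwrite('pics/c4.png',im[100:350,200:600,::-1])
q=1.74
B=mf(80-212*np.cos(q),45,100+212*np.sin(q));print(B)
to(B+[0,0,.06],86.3)
E
```

```text
10.8 [ 0.52076602 -0.39965466  0.20314859] [-179.94066985    0.21023363  153.79102588] 0.04973627644766574 [-4.19773268e+01  1.63320772e+01  7.67956880e+01  3.31786976e-05
  8.66537897e+01 -1.05768246e+02]
[0.67836305 0.0579398  0.30897247]
d [ 0.0616  0.4804 -0.1601] w [ 0.26  0.81 67.5 ]
```

View pics/c4.png

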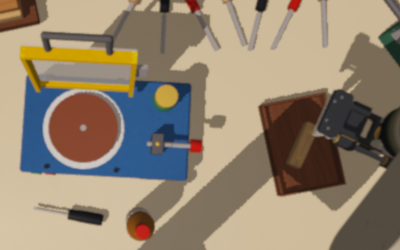

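>>> {"fn": "send_rows", "kwargs": {"rows": [[0, 0, -0.034, 0, 0, 8.5, 0.05], [0, 0, -0.068, 0, 0, 17, 0.05], [0, 0, -0.102, 0, 0, 25.5, 0.05], [0, 0, -0.136, 0, 0, 34, 0.05], [0, 0, -0.17, 0, 0, 42.5, 0.05]]}}

```text
clock: 11.35
position: [0.5199, -0.3989, 0.3707]
tool_rot: [180.0, 0.1, 110.9]
contact_force: [-0.8, 0.1, -0.2]
opening: 0.0499
grip_force: 0.0
```

>>> {"fn": "send_rows", "kwargs": {"rows": [[0.035, 0.03, 0, 0, 0, 8.5, 0.05], [0.07, 0.06, 0, 0, 0, 17, 0.05], [0.105, 0.09, 0, 0, 0, 25, 0.05], [0.14, 0.12, 0, 0, 0, 25, 0.05], [0.175, 0.15, 0, 0, 0, 25, 0.05]]}}

```text
clock: 11.85
position: [0.5966, -0.1799, 0.3693]
tool_rot: [179.9, 0.0, 86.3]
contact_force: [0.6, -0.5, -0.4]
opening: 0.0498
grip_force: 0.0
```

```bash
python3 - <<'E'
from h import *
s=robot.read_state();print(s['clock'],s['position'],s['tool_rot'],s['opening'],s['joint_pos'])
q=1.74
B=mf(80-212*np.cos(q),45,100+212*np.sin(q));print(B)
to(B+[0,0,.06],86.3)
E
```

```text
11.85 [ 0.59658554 -0.1798569   0.36926921] [1.79932637e+02 2.01962581e-02 8.62621111e+01] 0.04977536240368514 [-2.14908927e+01  1.05558298e+01  6.63089041e+01  1.33998302e-03
  1.03064953e+02 -1.77527120e+01]
[0.67836305 0.0579398  0.30897247]
d [0.2426 0.0661 0.0003] w [ 0.07  0.02 -0.04]
```

>>> {"fn": "send_rows", "kwargs": {"rows": [[0.035, 0.01, 0, 0, 0, 0, 0.05], [0.07, 0.02, 0, 0, 0, 0, 0.05], [0.105, 0.03, 0, 0, 0, 0, 0.05], [0.14, 0.04, 0, 0, 0, 0, 0.05], [0.175, 0.05, 0, 0, 0, 0, 0.05]]}}

```text
clock: 12.35
position: [0.6578, -0.0087, 0.3692]
tool_rot: [179.9, 0.0, 86.3]
contact_force: [1.2, -0.5, -0.5]
opening: 0.0499
grip_force: 0.0
```

>>> {"fn": "send_rows", "kwargs": {"rows": [[0.03, 0.008, 0, 0, 0, 0, 0.05], [0.055, 0.012, 0, 0, 0, 0, 0.05], [0.066, 0.015, 0, 0, 0, 0, 0.05], [0.066, 0.016, 0, 0, 0, 0, 0.05], [0.066, 0.016, 0, 0, 0, 0, 0.05]]}}

```text
clock: 12.85
position: [0.6779, 0.0536, 0.3684]
tool_rot: [180.0, 0.0, 86.3]
contact_force: [-0.8, 0.2, -0.5]
opening: 0.0499
grip_force: 0.0
```

```bash
python3 - <<'E'
from h import *
s=robot.read_state();print(s['clock'],s['position'],s['tool_rot'],s['opening'])
im=save('wrist','w5.png')
q=1.74
B=mf(80-212*np.cos(q),45,100+212*np.sin(q));print(B,wproj(B,s))
E
```

```text
12.85 [0.67788225 0.05363033 0.36838995] [1.79987891e+02 3.08718056e-02 8.62712192e+01] 0.049930620404360845
[0.67836305 0.0579398  0.30897247] [317.08872587 250.75599949]
```

View pics/w5.png

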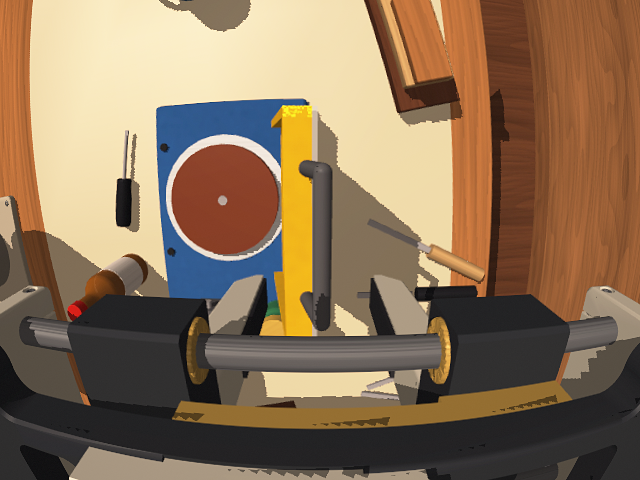

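```bash
python3 - <<'E'
from h import *
s=robot.read_state();print(s['position'])
p=wplane(322,247,.309,s);print(p)
to(p-[0,0,.018],86.3)
E
```

```text
[0.67781451 0.05321394 0.3683941 ]
[0.68154589 0.0597925  0.309     ]
d [0.0068 0.0033 0.0774] w [ 0.01  0.03 -0.07]
```

>>> {"fn": "send_rows", "kwargs": {"rows": [[0.0068, 0.0033, 0.015, 0, 0, 0, 0.05], [0.0068, 0.0033, 0.03, 0, 0, 0, 0.05], [0.0068, 0.0033, 0.045, 0, 0, 0, 0.05], [0.0068, 0.0033, 0.06, 0, 0, 0, 0.05], [0.0068, 0.0033, 0.077, 0, 0, 0, 0.05]]}}

```text
clock: 13.4
position: [0.6815, 0.0606, 0.2897]
tool_rot: [-180.0, 0.0, 86.2]
contact_force: [0.2, -0.3, 0.7]
opening: 0.0504
grip_force: 0.0
```

>>> {"fn": "send_rows", "kwargs": {"rows": [[0, 0, 0, 0, 0, 0, 0.05], [0, 0, 0, 0, 0, 0, 0.005], [0, 0, 0, 0, 0, 0, 0.005], [0, 0, 0, 0, 0, 0, 0.005], [0, 0, 0, 0, 0, 0, 0.005]], "force": 15}}

```text
clock: 13.9
position: [0.682, 0.0611, 0.2922]
tool_rot: [179.9, -0.0, 86.3]
contact_force: [0.3, 0.1, 0.5]
opening: 0.0227
grip_force: 0.0
```

```bash
python3 - <<'E'
from h import *
s=robot.read_state();print(s['clock'],s['position'],s['contact_force'],s['opening'])
im=save('side','side6.png')
E
```

```text
13.9 [0.68201501 0.06111175 0.29219786] [0.30470938 0.10295398 0.46864707] 0.02273986664260592
```

>>> {"fn": "send_rows", "kwargs": {"rows": [[0, 0, 0, 0, 0, 0, 0.005], [0, 0, 0, 0, 0, 0, 0.005], [0, 0, 0, 0, 0, 0, 0.005], [0, 0, 0, 0, 0, 0, 0.005], [0, 0, 0, 0, 0, 0, 0.005]]}}

```text
clock: 14.45
position: [0.6818, 0.0612, 0.2915]
tool_rot: [180.0, -0.0, 86.3]
contact_force: [-0.1, -0.3, 3.9]
opening: 0.0112
grip_force: 15.0
```

```bash
cat > arc.py <<'E'
import numpy as np
def arc(a,b):
    f=lambda q:np.array([-212*np.cos(q),-212*np.sin(q)])/1000
    print(a,b,[(f(q)-f(a)).round(4).tolist() for q in np.linspace(a,b,6)[1:]])
if __name__=='__main__':
    Q=[1.755,1.5,1.25,1.0,.75,.5,.25,.1,0]
    for a,b in zip(Q,Q[1:]):arc(a,b)
E
python3 arc.py; python3 - <<'E'
from h import *
s=robot.read_state();print(s['clock'],s['position'],s['contact_force'],s['opening'])
print(mf(80,45,100))
E
```

```text
1.755 1.5 [[-0.0107, -0.0017], [-0.0214, -0.0029], [-0.0322, -0.0035], [-0.043, -0.0035], [-0.0538, -0.0031]]
1.5 1.25 [[-0.0106, 0.001], [-0.021, 0.0026], [-0.0314, 0.0046], [-0.0417, 0.0072], [-0.0519, 0.0103]]
1.25 1.0 [[-0.01, 0.0036], [-0.0198, 0.0077], [-0.0293, 0.0122], [-0.0386, 0.0173], [-0.0477, 0.0228]]
1.0 0.75 [[-0.0088, 0.0059], [-0.0172, 0.0123], [-0.0254, 0.0191], [-0.0332, 0.0263], [-0.0406, 0.0339]]
0.75 0.5 [[-0.007, 0.0079], [-0.0137, 0.0162], [-0.0199, 0.0248], [-0.0256, 0.0337], [-0.0309, 0.0429]]
0.5 0.25 [[-0.0048, 0.0094], [-0.0092, 0.0191], [-0.0131, 0.0289], [-0.0165, 0.039], [-0.0194, 0.0492]]
0.25 0.1 [[-0.0015, 0.0062], [-0.0028, 0.0124], [-0.0039, 0.0187], [-0.0048, 0.025], [-0.0055, 0.0313]]
0.1 0 [[-0.0004, 0.0042], [-0.0007, 0.0085], [-0.0009, 0.0127], [-0.001, 0.0169], [-0.0011, 0.0212]]
14.45 [0.68179049 0.06116008 0.29153636] [-0.12907184 -0.30934194  3.90332365] 0.011192493163320086
[0.6427372  0.06024362 0.1       ]
```

>>> {"fn": "send_rows", "kwargs": {"rows": [[0, -0.0107, -0.0017, 0, 0, 0, 0.005], [0, -0.0214, -0.0029, 0, 0, 0, 0.005], [0, -0.0322, -0.0035, 0, 0, 0, 0.005], [0, -0.043, -0.0035, 0, 0, 0, 0.005], [0, -0.0538, -0.0031, 0, 0, 0, 0.005]]}}

```text
clock: 14.95
position: [0.6279, 0.0649, 0.2944]
tool_rot: [179.9, -0.0, 86.3]
contact_force: [1.4, 1.0, 2.5]
opening: 0.0113
grip_force: 15.0
```

>>> {"fn": "send_rows", "kwargs": {"rows": [[0, -0.0106, 0.001, 0, 0, 0, 0.005], [0, -0.021, 0.0026, 0, 0, 0, 0.005], [0, -0.0314, 0.0046, 0, 0, 0, 0.005], [0, -0.0417, 0.0072, 0, 0, 0, 0.005], [0, -0.0519, 0.0103, 0, 0, 0, 0.005]]}}

```text
clock: 15.45
position: [0.5759, 0.0684, 0.2839]
tool_rot: [180.0, -0.0, 86.3]
contact_force: [1.7, 1.7, 0.8]
opening: 0.0116
grip_force: 15.0
```

>>> {"fn": "send_rows", "kwargs": {"rows": [[0, -0.01, 0.0036, 0, 0, 0, 0.005], [0, -0.0198, 0.0077, 0, 0, 0, 0.005], [0, -0.0293, 0.0122, 0, 0, 0, 0.005], [0, -0.0386, 0.0173, 0, 0, 0, 0.005], [0, -0.0477, 0.0228, 0, 0, 0, 0.005]], "force": 20}}

```text
clock: 15.95
position: [0.5283, 0.0717, 0.261]
tool_rot: [180.0, -0.1, 86.3]
contact_force: [1.3, 2.6, -0.0]
opening: 0.0112
grip_force: 20.0
```

>>> {"fn": "send_rows", "kwargs": {"rows": [[0, -0.0088, 0.0059, 0, 0, 0, 0.005], [0, -0.0172, 0.0123, 0, 0, 0, 0.005], [0, -0.0254, 0.0191, 0, 0, 0, 0.005], [0, -0.0332, 0.0263, 0, 0, 0, 0.005], [0, -0.0406, 0.0339, 0, 0, 0, 0.005]]}}

```text
clock: 16.45
position: [0.4878, 0.0743, 0.2269]
tool_rot: [180.0, -0.1, 86.3]
contact_force: [1.4, 4.7, -1.6]
opening: 0.0112
grip_force: 20.0
```

```bash
python3 - <<'E'
from h import *
s=robot.read_state();print(s['clock'],s['position'],s['contact_force'],s['moment'],s['opening'])
print(mf(80-212*np.cos(.75),45,81+212*np.sin(.75)))
im=save('side','side7.png');cv2.imwrite('pics/c7.png',im[80:400,180:480,::-1])
E
```

```text
16.45 [0.4877867  0.0743392  0.22686476] [ 1.38228268  4.66323621 -1.60827025] [ 0.64768796 -0.58628514 -0.02243724] 0.011189504940319174
[0.48794249 0.07025374 0.22550742]
```

View pics/c7.png

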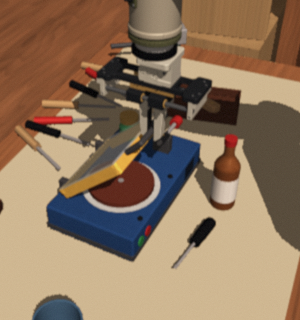

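>>> {"fn": "send_rows", "kwargs": {"rows": [[0.0003, -0.007, 0.0079, 0, 0, 0, 0.005], [0.0006, -0.0137, 0.0162, 0, 0, 0, 0.005], [0.0008, -0.0199, 0.0248, 0, 0, 0, 0.005], [0.001, -0.0256, 0.0337, 0, 0, 0, 0.005], [0.001, -0.0309, 0.0429, 0, 0, 0, 0.005]]}}

```text
clock: 17.0
position: [0.4568, 0.0765, 0.1835]
tool_rot: [180.0, 0.0, 86.3]
contact_force: [2.6, 0.8, -1.9]
opening: 0.011
grip_force: 20.0
```

>>> {"fn": "send_rows", "kwargs": {"rows": [[0, -0.0048, 0.0094, 0, 0, 0, 0.005], [0, -0.0092, 0.0191, 0, 0, 0, 0.005], [0, -0.0131, 0.0289, 0, 0, 0, 0.005], [0, -0.0165, 0.039, 0, 0, 0, 0.005], [0, -0.0194, 0.0492, 0, 0, 0, 0.005]]}}

```text
clock: 17.5
position: [0.4383, 0.0778, 0.1346]
tool_rot: [179.9, 0.0, 86.3]
contact_force: [7.3, -0.6, -2.7]
opening: 0.0116
grip_force: 20.0
```

>>> {"fn": "send_rows", "kwargs": {"rows": [[0, -0.001, 0.0062, 0, 0, 0, 0.005], [0, -0.0018, 0.0124, 0, 0, 0, 0.005], [0, -0.0029, 0.0187, 0, 0, 0, 0.005], [0, -0.0038, 0.025, 0, 0, 0, 0.005], [0, -0.0045, 0.0313, 0, 0, 0, 0.005]]}}

```text
clock: 18.0
position: [0.4336, 0.0782, 0.1035]
tool_rot: [180.0, 0.0, 86.3]
contact_force: [3.8, 0.1, -0.8]
opening: 0.0117
grip_force: 20.0
```

>>> {"fn": "send_rows", "kwargs": {"rows": [[0, 0.0004, 0.004, 0, 0, 0, 0.005], [0, 0.0001, 0.008, 0, 0, 0, 0.005], [0, -0.0001, 0.012, 0, 0, 0, 0.005], [0, -0.0002, 0.015, 0, 0, 0, 0.005], [0, -0.0002, 0.018, 0, 0, 0, 0.005]]}}

```text
clock: 18.5
position: [0.4332, 0.0783, 0.0873]
tool_rot: [-180.0, -0.0, 86.3]
contact_force: [-16.7, -1.4, 33.6]
opening: 0.0115
grip_force: 20.0
```

```bash
python3 - <<'E'
from h import *
s=robot.read_state();print(s['clock'],s['position'],s['contact_force'],s['moment'],s['opening'])
im=save('side','side8.png');t=save('top','top8.png')
a=cv2.resize(im[190:350,220:420],None,fx=3,fy=3,interpolation=cv2.INTER_CUBIC)
cv2.imwrite('pics/c8.png',a[:,:,::-1])
for q in(0,.02,.1,.2):
  f=lambda y:mf(80-170*np.cos(q)-4*np.sin(q),y,100+170*np.sin(q)+4*np.cos(q))
  print(q,[proj('side',f(y)).round(1).tolist() for y in(140,-50)],[proj('top',f(y)).round(1).tolist() for y in(140,-50)])
E
```

```text
18.5 [0.43316958 0.07833672 0.08728644] [-16.69829665  -1.36533769  33.59601958] [-0.25159796  2.86963681  0.00948053] 0.011466806610677215
0 [[317.1, 297.4], [358.1, 240.2]] [[230.8, 268.4], [328.2, 273.4]]
0.02 [[317.1, 296.2], [358.2, 239.0]] [[230.5, 268.5], [328.2, 273.4]]
0.1 [[316.9, 290.9], [358.3, 233.9]] [[229.1, 268.3], [328.4, 273.3]]
0.2 [[315.8, 284.0], [357.8, 227.4]] [[227.5, 267.2], [328.6, 272.3]]
```

View pics/c8.png

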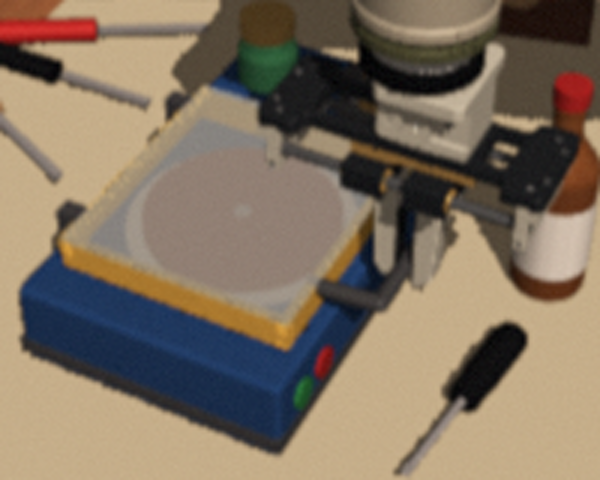

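>>> {"fn": "send_rows", "kwargs": {"rows": [[0, -0.001, -0.001, 0, 0, 0, 0.005], [0, -0.0015, -0.002, 0, 0, 0, 0.005], [0, -0.0015, -0.0025, 0, 0, 0, 0.005], [0, -0.0015, -0.0025, 0, 0, 0, 0.005], [0, -0.0015, -0.0025, 0, 0, 0, 0.005]], "force": 12}}

```text
clock: 19.1
position: [0.433, 0.0783, 0.0888]
tool_rot: [179.8, -0.0, 86.3]
contact_force: [6.6, -0.8, -1.4]
opening: 0.0117
grip_force: 12.0
```

>>> {"fn": "send_rows", "kwargs": {"rows": [[0, 0.0004, 0.0006, 0, 0, 0, 0.005], [0, 0.0004, 0.001, 0, 0, 0, 0.005], [0, 0.0004, 0.001, 0, 0, 0, 0.005], [0, 0.0004, 0.001, 0, 0, 0, 0.005], [0, 0.0004, 0.001, 0, 0, 0, 0.005]]}}

```text
clock: 19.6
position: [0.433, 0.0783, 0.0877]
tool_rot: [179.9, -0.0, 86.3]
contact_force: [5.6, -1.0, -0.0]
opening: 0.0115
grip_force: 12.0
```

>>> {"fn": "send_rows", "kwargs": {"rows": [[0, 0, 0, 0, 0, 0, 0.03], [0, 0, 0, 0, 0, 0, 0.03], [0, 0, 0, 0, 0, 0, 0.03], [0, 0, 0, 0, 0, 0, 0.03], [0, 0, 0, 0, 0, 0, 0.03]]}}

```text
clock: 20.1
position: [0.4318, 0.0783, 0.0871]
tool_rot: [-180.0, 0.0, 86.3]
contact_force: [-0.6, -0.5, 0.2]
opening: 0.0303
grip_force: 0.0
```

>>> {"fn": "send_rows", "kwargs": {"rows": [[0, 0, -0.01, 0, 0, 0, 0.03], [0, 0, -0.025, 0, 0, 0, 0.03], [0, 0, -0.045, 0, 0, 0, 0.03], [0, 0, -0.07, 0, 0, 0, 0.03], [0, 0, -0.1, 0, 0, 0, 0.03]]}}

```text
clock: 20.6
position: [0.4315, 0.0783, 0.1883]
tool_rot: [-179.9, 0.0, 86.3]
contact_force: [0.2, -0.5, 0.9]
opening: 0.0298
grip_force: 0.0
```

```bash
python3 - <<'E'
from h import *
s=robot.read_state();print(s['clock'],s['position'],s['contact_force'],s['opening'],s['joint_pos'])
im=save('wrist','w9.png')
print('knob out',mf(-30,-178,105))
to(mf(-30,-178,105)+[0,-.04,.08],86.3)
E
```

```text
20.6 [0.43147384 0.078258   0.18828348] [ 0.23465272 -0.49233329  0.88099621] 0.029801811378479762 [ 3.57556747e+00 -1.74986467e+01  1.11951499e+02 -4.83339532e-04
  8.56155090e+01  7.28355830e+00]
knob out [ 0.51857578 -0.15519301  0.105     ]
d [-0.2676  0.1017  0.0099] w [ 0.39 -0.05 -0.01]
```

View pics/w9.png

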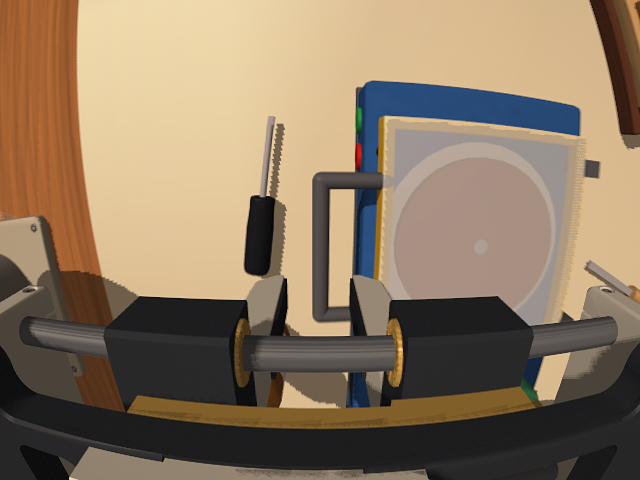

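>>> {"fn": "send_rows", "kwargs": {"rows": [[-0.01, 0.01, -0.02, 0, 0, 0, 0.04], [-0.03, 0.025, -0.03, 0, 0, 0, 0.05], [-0.055, 0.04, -0.03, 0, 0, 0, 0.05], [-0.085, 0.055, -0.03, 0, 0, 0, 0.05], [-0.115, 0.07, -0.03, 0, 0, 0, 0.05]]}}

```text
clock: 21.15
position: [0.4952, -0.0421, 0.2183]
tool_rot: [179.9, 0.0, 86.3]
contact_force: [-0.2, 0.8, -0.6]
opening: 0.0496
grip_force: 0.0
```

>>> {"fn": "send_rows", "kwargs": {"rows": [[-0.03, 0.01, 0, 0, 0, 0, 0.05], [-0.06, 0.02, 0.01, 0, 0, 0, 0.05], [-0.09, 0.0293, 0.03, 0, 0, 0, 0.05], [-0.1147, 0.0293, 0.05, 0, 0, 0, 0.05], [-0.1147, 0.0293, 0.05, 0, 0, 0, 0.05]]}}

```text
clock: 21.65
position: [0.5144, -0.1594, 0.1645]
tool_rot: [-179.7, -0.0, 86.1]
contact_force: [-0.8, 0.1, -0.8]
opening: 0.0503
grip_force: 0.0
```

```bash
python3 - <<'E'
from h import *
s=robot.read_state();print(s['clock'],s['position'],s['tool_rot'])
im=save('wrist','w10.png')
hs=cv2.cvtColor(im,cv2.COLOR_RGB2HSV);m=cv2.inRange(hs,np.array([0,180,70]),np.array([6,255,255]))
n,l,st,c=cv2.connectedComponentsWithStats(m)
for i in range(1,n):
    if st[i,4]>150: print(st[i],c[i],wplane(*c[i],.11,s))
to([.5193,-.157,.0875],86.4)
E
```

```text
21.65 [ 0.51439178 -0.15938544  0.1645171 ] [-1.79729422e+02 -3.87013754e-02  8.61234534e+01]
[   1   79   49   48 1919] [ 24.50703491 103.25742574] [ 0.30544778 -0.02770588  0.11      ]
[594 187  46  50 942] [619.11252654 213.15498938] [ 0.74963982 -0.14073602  0.11      ]
[ 306  231   40   41 1447] [325.46302695 251.41050449] [ 0.51986652 -0.15431287  0.11      ]
d [0.0013 0.0043 0.0786] w [-0.17 -0.06 -0.25]
```

>>> {"fn": "send_rows", "kwargs": {"rows": [[0.0015, 0.0042, 0.014, 0, 0, 0, 0.05], [0.0015, 0.0042, 0.03, 0, 0, 0, 0.05], [0.0015, 0.0042, 0.046, 0, 0, 0, 0.05], [0.0015, 0.0042, 0.062, 0, 0, 0, 0.05], [0.0015, 0.0042, 0.077, 0, 0, 0, 0.05]]}}

```text
clock: 22.2
position: [0.5202, -0.1552, 0.0884]
tool_rot: [-179.9, -0.0, 86.4]
contact_force: [0.8, -1.0, -0.5]
opening: 0.0501
grip_force: 0.0
```

>>> {"fn": "send_rows", "kwargs": {"rows": [[0, 0, 0, 0, 0, 0, 0.05], [0, 0, 0, 0, 0, 0, 0.015], [0, 0, 0, 0, 0, 0, 0.015], [0, 0, 0, 0, 0, 0, 0.015], [0, 0, 0, 0, 0, 0, 0.015]], "force": 30}}

```text
clock: 22.7
position: [0.5191, -0.1562, 0.0912]
tool_rot: [-179.8, 0.0, 86.3]
contact_force: [-10.1, 0.7, 6.4]
opening: 0.0249
grip_force: 30.0
```

Now push home.

>>> {"fn": "send_rows", "kwargs": {"rows": [[0.004, -0.001, 0, 0, 0, 0, 0.015], [0.01, -0.001, 0, 0, 0, 0, 0.015], [0.017, -0.001, 0, 0, 0, 0, 0.015], [0.024, -0.001, 0, 0, 0, 0, 0.015], [0.0305, -0.001, 0, 0, 0, 0, 0.015]]}}

```text
clock: 23.2
position: [0.5212, -0.1266, 0.0912]
tool_rot: [-180.0, 0.1, 86.3]
contact_force: [-5.0, -1.5, 4.3]
opening: 0.0251
grip_force: 30.0
```

>>> {"fn": "send_rows", "kwargs": {"rows": [[0.001, 0, 0, 0, 0, 0, 0.015], [0.001, 0, 0, 0, 0, 0, 0.015], [0.001, 0, 0, 0, 0, 0, 0.015], [0.001, 0, 0, 0, 0, 0, 0.015], [0.001, 0, 0, 0, 0, 0, 0.015]]}}

```text
clock: 23.7
position: [0.5212, -0.1262, 0.0912]
tool_rot: [-180.0, 0.1, 86.3]
contact_force: [-5.0, -5.5, 3.7]
opening: 0.0253
grip_force: 30.0
```

>>> {"fn": "send_rows", "kwargs": {"rows": [[0.001, 0, 0, 0, 0, 0, 0.015], [0.001, 0, 0, 0, 0, 0, 0.015], [0.001, 0, 0, 0, 0, 0, 0.015], [0.001, 0, 0, 0, 0, 0, 0.015], [0.0, 0, 0, 0, 0, 0, 0.015]]}}

```text
clock: 24.2
position: [0.5212, -0.1262, 0.0912]
tool_rot: [-180.0, 0.1, 86.3]
contact_force: [-5.7, -3.0, 4.0]
opening: 0.0254
grip_force: 30.0
```

>>> {"fn": "send_rows", "kwargs": {"rows": [[0, 0, 0, 0, 0, 0, 0.05], [0, 0, 0, 0, 0, 0, 0.05], [0, 0, 0, 0, 0, 0, 0.05], [0, 0, 0, 0, 0, 0, 0.05], [0, 0, -0.01, 0, 0, 0, 0.05]]}}

```text
clock: 24.7
position: [0.5206, -0.124, 0.0992]
tool_rot: [-179.8, -0.0, 86.3]
contact_force: [-0.5, -0.1, -0.5]
opening: 0.0501
grip_force: 0.0
```

>>> {"fn": "send_rows", "kwargs": {"rows": [[0, 0, -0.02, 0, 0, 0, 0.05], [0, 0, -0.05, 0, 0, 0, 0.05], [0, 0, -0.08, 0, 0, 0, 0.05], [-0.03, 0, -0.12, 0, 0, 0, 0.05], [-0.07, 0, -0.14, 0, 0, 0, 0.05]]}}

```text
clock: 25.2
position: [0.5187, -0.1943, 0.2455]
tool_rot: [179.7, 0.1, 86.5]
contact_force: [0.9, -0.8, 0.3]
opening: 0.0504
grip_force: 0.0
```

>>> {"fn": "send_rows", "kwargs": {"rows": [[-0.03, 0, 0, 0, 0, 0, 0.05], [-0.07, 0, 0, 0, 0, 0, 0.05], [-0.1, 0, 0, 0, 0, 0, 0.05], [-0.13, 0, 0, 0, 0, 0, 0.05], [-0.15, 0, 0, 0, 0, 0, 0.05]]}}

```text
clock: 25.7
position: [0.5071, -0.3461, 0.241]
tool_rot: [180.0, 0.0, 86.2]
contact_force: [-0.2, -0.5, 0.1]
opening: 0.0502
grip_force: 0.0
```

```bash
python3 - <<'E'
from h import *
im=save('top','top11.png')
hs=cv2.cvtColor(im,cv2.COLOR_RGB2HSV);m=cv2.inRange(hs,np.array([0,180,90]),np.array([6,255,255]));m[:, :370]=0;m[:,395:]=0;m[:235]=0;m[255:]=0
n,l,st,c=cv2.connectedComponentsWithStats(m);print(st[1:],c[1:])
a=cv2.resize(im[120:350,90:560],None,fx=1.7,fy=1.7,interpolation=cv2.INTER_CUBIC);cv2.imwrite('pics/c11.png',a[:,:,::-1])
E
```

```text
[[375 240  11  10  96]] [[380.         244.48958333]]
```

View pics/c11.png

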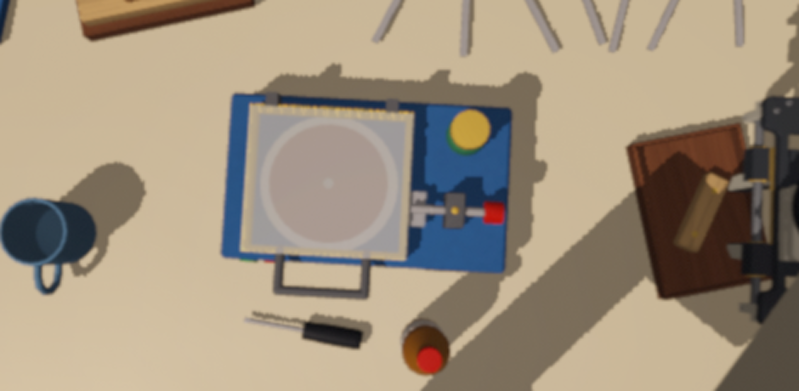

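The picture shows the cover down with the bolt tip over the lip. The knob is back at about (380, 244), its original home pixel, the blank lies flat in the tray, and the bystanders have not moved.

```bash
python3 -c "
from workcell import robot
print(robot.finish_job())"
```

```text
the job is handed in; nothing more can be done
None
```

The job is done and handed in at about 26 s: bolt pulled out, blank laid flat in the tray, cover lowered onto its rests under grip, and bolt pushed home, with the mug, oil bottle, screwdriver and jar left where they stood.

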